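# Set a spring-coupled gimbal camera to the index and hold it

## Task

Take the crank grip of the tilt lever on the gimbal test stand and use it to tilt the camera until the pointer stands at the index clip on the scale, and keep it standing there without a break for at least five seconds while the angle sensor is logged. Then bring the camera back to level and leave it level and still, with the lever up on its rest stop and let go. The camera is held only by a soft spring and swings: never let the pointer swing as far as either end pin of the scale, move the camera only by the lever, and leave the index clip and the other things on the bench alone.

Things in the scene. Friction and masses are not known exactly. Their poses are not given: they have to be found in the camera images.
- stand: gimbal test stand, fixed to the table: aluminium base plate 250 x 200 x 14 mm, two posts 179 mm high, a graduated scale above the front post (top 390 mm high). Origin under the base plate's centre, z up. The lever is on its -x side (towards the robot), the scale on its +x side, the lens points to -y, the grip is at +y
- tilt_axis (a point): on the tilt axis, midway between the posts, 175 mm above the table; the axis runs along the stand's x. Tilts of lever and camera are turns about -x: positive moves the pointer's tip to +y, raises the lens and lowers the grip
- camera: long-lens camera in its cradle, 370 mm from lens to steel counterweight, 112 mm wide with the cradle, hung between the posts. Origin on the tilt axis midway between them, axes parallel to the stand's when level. Nominal mass 1.47 kg (0.7 to 1.2 times that; inertia goes with it), inertia about the axis 0.022 kg m2, top-heavy: centre of mass 8.7 mm above the axis. Not to be touched
- spring (a point): the torsion spring between lever and rear post (x = -92 mm in the stand's frame), the camera's only tie to the lever: nominally 0.18 N m/rad, untwisted when both are at 0. Held still, the camera tilts 2 to 6 times as far as the lever, by its mass (3.2 nominal). Low-friction bearings (0.0004 N m, 0.0015 N m s/rad): left alone it swings for half a minute, period 2.4 to 6 s
- lever (a joint): angle of the tilt lever (rad): 0 = level, up on its rest stop; grows as the grip goes down; at most 0.55. A return spring lifts it: 2 to 5 N upward at the grip. It does not carry the camera's weight
- lever_grip (a point): middle of the lever's crank grip, a pale grey round bar 20 mm thick, 88 mm long, along the stand's x (this point at x = -160 mm in the stand's frame), 190 mm from the axis: at lever angle a, y = 190 cos a and z = 175 - 190 sin a mm. Can be taken from above (fingers closing along the stand's y) or pressed from above; the lever's arm joins its +x end
- pointer_tip (a point): tip of the black pointer needle, fixed to the camera, upright when level, 200 mm from the axis, in front of the scale (x = +92 mm in the stand's frame). Its angle from upright about the axis is the camera's tilt
- index_mark (a point): the reading asked for: where the pointer's tip stands when exactly at the index clip (dark steel, 14 mm wide, with a brass thumbscrew, clamped on the scale's upper edge); 200 mm from the axis, x = +92 mm in the stand's frame, somewhere from 0.25 to 0.44 rad of tilt
- level_mark (a point): where the pointer's tip stands when the camera is level (widest tick; ticks are 5 degrees apart); x = +92, y = 0, z = 375 mm in the stand's frame
- pin_low (a point): end pin of the scale on the -y side, a steel pin 6 mm thick, 180 mm from the axis; the pointer meets it at a tilt of -0.21 rad
- pin_high (a point): end pin of the scale on the +y side, like the other; the pointer meets it at a tilt of 0.63 rad
- screwdriver: a loose screwdriver lying on the table, about 200 mm long; a bystander, origin under its centre
- tape: a loose paper tape roll, 90 mm across, 24 mm high, lying flat; a bystander, origin under its centre
- flux: a loose amber jar with a black cap, 44 mm across, 75 mm high; a bystander, origin under its centre
- filter: a loose lens filter lying flat, a black disc 72 mm across, 10 mm high; a bystander, origin under its centre
- tray: a loose blue small-parts tray, 100 x 70 x 22 mm; a bystander, origin under its centre
- meter: a loose yellow multimeter lying flat, 160 x 80 x 34 mm; a bystander, origin under its centre
- bracket: a loose dark steel angle bracket, 50 x 70 mm, 46 mm high; a bystander, origin under its centre

How it is judged:
By the outcome, as a careful person would: the job done as asked, in the order asked, and still so for the second after the job is handed in, with the robot touching nothing.
It also fails if it takes over 70 s, if anything falls off the work surface, if the arm or the gripper's body presses on something with over 40 N, if the wrist force passes 120 N, or if a joint passes its speed limit or range.

## Robot

A 6-joint arm with a two-finger parallel gripper is mounted at the origin on the work surface. World frame = base frame: x ahead of the robot, y to its left, z up, the work surface at z = 0. Lengths are in mm, angles in rad, forces in N, time in s.
With the tool pointing down it reaches from about 250 to 800 mm from the base axis. Payload 8.5 kg.
Tool frame: the origin (TCP) lies at the very end of the fingers, on their centre line; the grasp point (between the pads) lies 19 mm behind it; z points along the fingers, y is the line along which they close (so a half turn about z gives the same grasp; the last joint's range is limited). The gripper opens to 85 mm and grips with 20 to 120 N. Pads are 22 mm wide; open, the fingers measure 114 mm over their backs; the gripper's body (76 mm by 85 mm) begins 54 mm behind the grasp point. The pads swing forward as they close: fully open they stand 13 mm farther back than shut.
Start: joints at [1.186, 0.238, -0.013, 1.319, 0, 1.571], TCP at [197.053, 486.568, 231.276] pointing down, gripper open.
Joint ranges: [-2.66, 2.66], [-1.03, 1.9], [-1.14, 1.46], [-1.82, 2.27], [-1.45, 1.34], [-3.14, 3.14]. Speed limits (rad/s): [2.22, 2.22, 2.79, 3.14, 3.14, 3.14].

## Interface

Orientations are given as a rotation vector (axis times angle).
In Python, from workcell import env gives the robot as it stands. Calls block until the motion is done:
- env.goto(position, orientation): joint-space move of the TCP to a pose.
- env.servo_line(position, rotation=None, speed=150, threshold=None): straight line of the TCP; rotation=None keeps the orientation; speed is the mean speed in mm/s. With threshold (N) it stops when the force on the tool has changed by that much, and returns True; else False.
- env.movej(angles): joint-space move.
- env.grip(opening, f_grip=None): finger opening in mm; f_grip is the grip in N (None keeps the last); returns when the fingers have stopped.
- env.sleep(seconds).
- env.solve_ik(position, orientation): joint angles nearest the present ones, or None.
- env.state(): the state.
- env.capture(name): name is "side" or "top"; returns the picture (400x640x3 uint8, red, green, blue); there is no depth.
- env.calibration(name): a dict with "fx", "fy", "cx", "cy" (pixels), "R" (3x3) and "t" (3): a world point X has camera coordinates R X + t. Camera axes: x right, y down, z forward; pixel columns grow to the right and rows downward; lengths in mm; the calibration is good to about 2 mm. A picture is of the moment at which its call begins. calibration takes no time and is no camera call.
A pose or a line that the arm cannot do raises env.MotionError and nothing moves.
- env.hand_in(): hands the job in; it is judged then, once.
The state is a dict: "time_s": time; "joints": joint angles; "dq": joint speeds; "tau": joint torques, N m; "tool_pos": TCP position; "tool_rot": TCP orientation; "ft_force": force on the tool from outside, world axes, zero at the start; "torque": the same for the moment, N m; "finger_gap": finger opening in mm; "gripper_force": force on a finger pad.
Only numpy, scipy, OpenCV 4.12 (cv2) and the standard library are available. Lean on these libraries where they do the work, as an engineer would, in place of code of your own. Each camera call takes 0.05 s, during which the arm holds its last target. There are 200 camera calls.

## Working session

There is one attempt and no reset: what is moved stays moved. The work goes in short steps, each a Python script; the robot and the scene stay as the last script left them, time stands still between calls to the robot, and variables do not carry over. Pictures are saved under pics/ and viewed, at most 10 in all, crops included, and the job is handed in when it is done.

```bash
ls; mkdir -p pics
python3 - <<'E'
from workcell import env
import cv2
for n in("side","top"):
    cv2.imwrite(f"pics/{n}0.png",env.capture(n)[:,:,::-1]); c=env.calibration(n); print(n,c)
s=env.state();print(s)
E
```

```text
pics
side {'fx': 384.3775617241999, 'fy': 384.3775617241999, 'cx': 318.05865127764184, 'cy': 201.41716615841472, 'R': array([[ 0.98256111, -0.1857829 ,  0.00764104],
       [-0.13853048, -0.75882831, -0.63638739],
       [ 0.12402813,  0.62423098, -0.77133178]]), 't': array([-594.1651047 ,  247.77326664, 1222.80293016])}
top {'fx': 432.4785231807935, 'fy': 432.4785231807935, 'cx': 314.5014146566002, 'cy': 201.09538026181752, 'R': array([[-0.01023229, -0.99959381, -0.02659918],
       [-0.99533831,  0.01273267, -0.09560083],
       [ 0.09590067,  0.02549697, -0.9950643 ]]), 't': array([  62.31182623,  588.71086497, 1219.29952496])}
{'time_s': 0.1, 'joints': array([ 1.18600160e+00,  2.38729808e-01, -1.41616319e-02,  1.31918106e+00,
        4.81302810e-06,  1.57081425e+00]), 'dq': array([-0.00039486, -0.00186962, -0.00110116, -0.0008105 ,  0.00117928,
       -0.00073643]), 'tau': array([-5.07378099e-04, -5.39719534e+01,  3.46998918e+01,  1.34556307e-02,
       -3.90042226e-05,  9.38158308e-06]), 'tool_pos': array([196.93175728, 486.27551905, 230.74040824]), 'tool_rot': array([-6.00691973e-01, -3.08337589e+00,  1.96602821e-03]), 'ft_force': array([ 0.25423823,  0.01921354, -0.1280467 ]), 'torque': array([-0.03516178, -0.00741107, -0.02408386]), 'gripper_force': 0.0, 'finger_gap': 85.20891040161514}
```

View pics/side0.png

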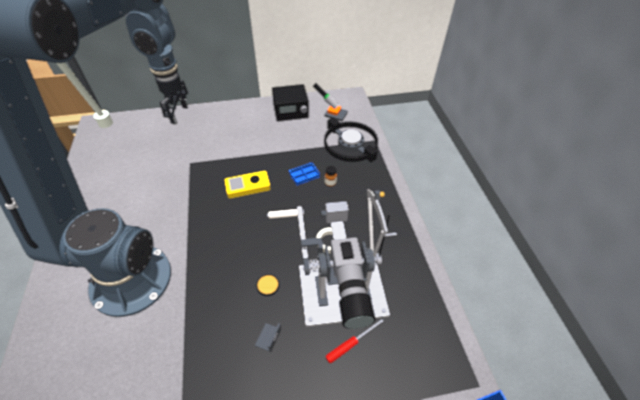

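View pics/top0.png

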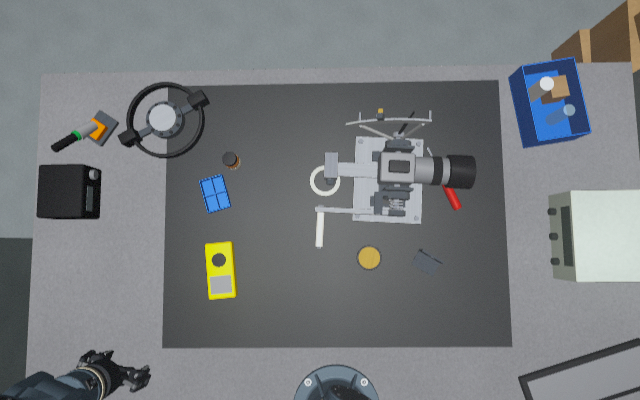

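The side view shows the stand with its lens towards the viewer, the grip near (285,213) and the scale near (375,215). In the top view the grip is near (320,228), the clip near (380,113) and the plate spans about (355,138) to (422,224).

Run:
```python
import cv2,numpy as np
from workcell import env
a=cv2.imread("pics/side0.png")[175:335,260:410]; b=cv2.imread("pics/top0.png")[95:260,300:480]
a=cv2.resize(a,None,fx=3.7,fy=3.7,interpolation=cv2.INTER_CUBIC);cv2.imwrite("pics/a.png",a)
b=cv2.resize(b,None,fx=3.6,fy=3.6,interpolation=cv2.INTER_CUBIC);cv2.imwrite("pics/b.png",b)
for n in("side","top"):
    c=env.calibration(n);print(-c["R"].T@c["t"])
```

```text
[ 466.46571323 -685.67981747 1105.4065748 ]
[ 469.67242611   23.70221176 1271.22012063]
```

View pics/a.png

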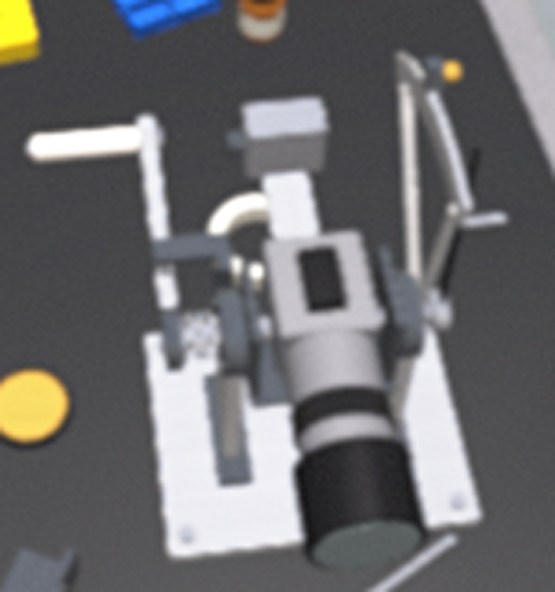

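View pics/b.png

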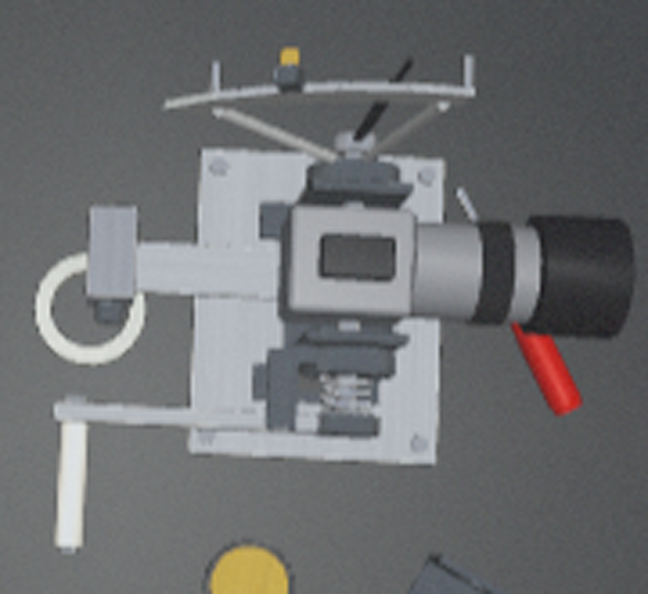

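The crops show the plate corners, grip, needle and clip clearly. I'll fit the stand pose to them, then compute the clip and needle angles.

```bash
cat > h.py <<'E'
import numpy as np, cv2
from scipy.optimize import least_squares
from workcell import env
C={n:env.calibration(n) for n in("side","top")}
def proj(n,X):
    c=C[n];p=np.atleast_2d(X)@c["R"].T+c["t"]
    return np.c_[c["fx"]*p[:,0]/p[:,2]+c["cx"],c["fy"]*p[:,1]/p[:,2]+c["cy"]]
def S2W(P,q):
    c,s=np.cos(q[2]),np.sin(q[2]);R=np.array([[c,-s,0],[s,c,0],[0,0,1]])
    return np.atleast_2d(P)@R.T+[q[0],q[1],0]
def arc(t,r=200,x=92): return np.array([x,r*np.sin(t),175+r*np.cos(t)])
E
python3 - <<'E'
from h import *
top=lambda u,v:[300+(u+.5)/3.6-.5,95+(v+.5)/3.6-.5]
side=lambda u,v:[260+(u+.5)/3.7-.5,175+(v+.5)/3.7-.5]
T=[((125,100,14),top(203,150)),((125,-100,14),top(445,160)),((-125,-100,14),top(435,465)),((-125,100,14),top(190,452)),((-160,190,175),top(70,485))]
S=[((-125,-100,14),side(168,557)),((125,-100,14),side(480,518)),((-160,190,175),side(88,143))]
def res(q):
    out=[]
    for n,L in(("top",T),("side",S)):
        out.append(proj(n,S2W([l[0] for l in L],q))-[l[1] for l in L])
    return np.vstack(out).ravel()
r=least_squares(res,[500,-150,0]);q=r.x;print(q,r.fun.reshape(-1,2).round(1).tolist())
np.save("q.npy",q)
for t in(-.21,0,.25,.3,.35,.4,.44,.63):
    w=S2W(arc(t),q);a=proj("top",w)[0];b=proj("side",w)[0]
    print(t,((a-[300,95])*3.6).round(),((b-[260,175])*3.7).round())
for t in(-.21,.63):
    w=S2W(arc(t,180,92),q);a=proj("top",w)[0];b=proj("side",w)[0]
    print("pin",t,((a-[300,95])*3.6).round(),((b-[260,175])*3.7).round())
print("grip",S2W([[-160,190,175]],q))
E
```

```text
[ 6.51019132e+02 -1.59825712e+02 -6.37186726e-02] [[-0.3, -0.1], [0.5, 0.2], [0.8, 0.4], [-0.5, 0.4], [0.4, -0.1], [0.5, -0.9], [0.0, -0.2], [0.1, 0.0]]
-0.21 [481.  66.] [491. 203.]
0 [411.  60.] [476. 147.]
0.25 [325.  60.] [457.  95.]
0.3 [308.  60.] [453.  86.]
0.35 [291.  61.] [449.  79.]
0.4 [275.  63.] [446.  72.]
0.44 [262.  64.] [443.  67.]
0.63 [205.  71.] [429.  51.]
pin -0.21 [466.  75.] [484. 216.]
pin 0.63 [222.  79.] [430.  78.]
grip [[503.44218466  39.97680177 175.        ]]
```

```bash
cat >> h.py <<'E'
try: q=np.load("q.npy")
except Exception: q=None
TG=np.linspace(-.25,.67,461)
def samp(img,P): # bilinear
    return cv2.remap(img,P[...,0].astype(np.float32),P[...,1].astype(np.float32),cv2.INTER_LINEAR)
_r=np.linspace(60,200,60)
def grid(n):
    P=np.array([[arc(t,r) for r in _r] for t in TG]); return proj(n,S2W(P.reshape(-1,3),q)).reshape(len(TG),len(_r),2)
def profile(n,img,G):
    g=cv2.GaussianBlur(cv2.cvtColor(img,cv2.COLOR_RGB2GRAY),(0,0),.5).astype(np.float32)
    return samp(g,G)  # angle x radius
E
python3 - <<'E'
from h import *
tiles=[]
for n,(x,y,w) in(("top",(371,98,26)),("side",(366,180,26))):
    im=cv2.imread(f"pics/{n}0.png"); tiles.append(cv2.resize(im[y:y+w,x:x+w],(390,390),interpolation=cv2.INTER_NEAREST))
    hs=cv2.cvtColor(im,cv2.COLOR_BGR2HSV)[y:y+w,x:x+w]; m=(hs[...,1]>110)&(hs[...,2]>80);v,u=np.nonzero(m)
    print(n,"brass",u.mean()+x,v.mean()+y,m.sum())
cv2.imwrite("pics/c.png",np.hstack(tiles))
rows=[]
for n in("top","side"):
    P=profile(n,cv2.imread(f"pics/{n}0.png"),grid(n)); rows.append(cv2.resize(P.T,(780,240)))
cv2.imwrite("pics/d.png",np.vstack(rows).clip(0,255))
E
```

```text
top brass 380.0 110.42105263157895 19
side brass 381.8 193.76 25[ WARN:0@1.181] global loadsave.cpp:1063 imwrite_ Unsupported depth image for selected encoder is fallbacked to CV_8U.
```

View pics/c.png

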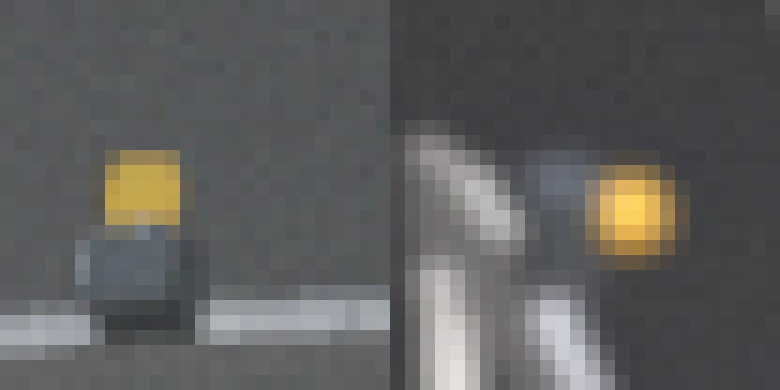

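View pics/d.png

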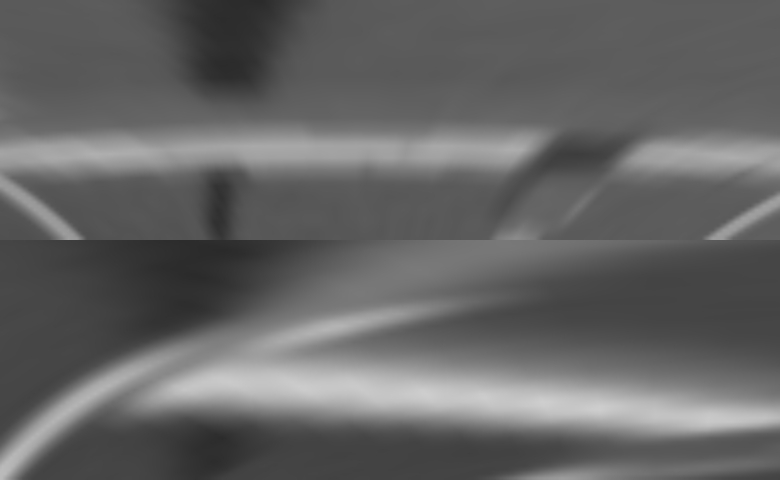

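The left tile (top view) shows the brass screw centred at (380.0,110.4) with the clip body below it. The right tile (side view) shows the brass at (381.8,193.8). In the angle-rectified view the needle reads about 0.01 rad at level, and it can be tracked at radii 60–115 and 165–200.

```bash
cat >> h.py <<'E'
GT=grid("top") if q is not None else None
ROWS=np.r_[2:20,46:59]
def needle(img,base=None,lo=-.25,hi=.66):
    """raw top-view needle angle: darkest band; base = needle-free-ish median image profile"""
    p=profile("top",img,GT)
    if base is not None: p=p-base
    s=-p[:,ROWS].mean(1); s=cv2.GaussianBlur(s[:,None],(1,0+31),8)[:,0]
    s=np.where((TG<lo)|(TG>hi),-1e9,s); i=int(np.clip(s.argmax(),1,len(s)-2))
    a,b,c=s[i-1:i+2]; d=.5*(a-c)/(a-2*b+c) if abs(a-2*b+c)>1e-9 and a>-1e8 and c>-1e8 else 0
    return TG[i]+d*(TG[1]-TG[0]), s[i]-np.median(s[s>-1e8])
E
python3 - <<'E'
from h import *
i0=cv2.imread("pics/top0.png")[:,:,::-1].copy()
print("needle",needle(i0))
# needle per band
p=profile("top",i0,GT)
for r in(slice(2,20),slice(46,59)):
    s=cv2.GaussianBlur(p[:,r].mean(1)[:,None],(1,31),8)[:,0];print(TG[s.argmin()])
f=lambda v:np.r_[proj("top",S2W([v[0],v[1]*np.sin(v[2]),175+v[1]*np.cos(v[2])],q))[0]-[380.0,110.4],proj("side",S2W([v[0],v[1]*np.sin(v[2]),175+v[1]*np.cos(v[2])],q))[0]-[381.8,193.76]]
r=least_squares(f,[92,215,.35],x_scale=[10,10,.1]);print("brass x,r,t",r.x,r.fun)
for x in(95,100,105,110):
  for R in(205,210,215,220):
    g=lambda t:[(proj("top",S2W([x,R*np.sin(t[0]),175+R*np.cos(t[0])],q))[0]-[380.0,110.4])[0]]
    print(x,R,least_squares(g,[.35]).x.round(4),end=" ")
# ik options
for k,rv in enumerate((np.pi*np.array([.0319,.9995,0]),np.pi*np.array([.9995,-.0319,0]))):
    w=S2W([-160,190,175-19],q)[0]; print("\n",w,[None if j is None else np.round(j,2) for j in(env.solve_ik(w,rv),env.solve_ik(w+[0,0,100],rv))])
E
```

```text
needle (np.float64(0.011656391590833674), np.float32(36.747574))
0.020000000000000018
0.008000000000000007
brass x,r,t [ 92.97720956 207.50754619   0.35057157] [-0.0095659   0.16248816  0.18777624 -0.05292861]
95 205 [0.3537] 95 210 [0.3481] 95 215 [0.3428] 95 220 [0.3377] 100 205 [0.3547] 100 210 [0.3491] 100 215 [0.3437] 100 220 [0.3386] 105 205 [0.3556] 105 210 [0.35] 105 215 [0.3446] 105 220 [0.3395] 110 205 [0.3566] 110 210 [0.351] 110 215 [0.3456] 110 220 [0.3404] 
 [503.44218466  39.97680177 156.        ] [array([ 0.08,  0.24, -0.21,  1.12,  0.  ,  0.14]), array([ 0.08,  0.2 , -0.  ,  1.37,  0.  ,  0.14])]

 [503.44218466  39.97680177 156.        ] [array([ 0.08,  0.24, -0.21,  1.12,  0.  , -3.  ]), array([ 0.08,  0.2 , -0.  ,  1.37,  0.  , -3.  ])]
```

```bash
cat >> h.py <<'E'
RV=np.pi*np.array([.0319,.9995,0])
def pose(a,dz=0): return S2W([-160,190*np.cos(a),175-190*np.sin(a)-19+dz],q)[0]
E
python3 - <<'E'
from h import *
env.goto(pose(0,110),RV); print(env.state()["time_s"])
env.servo_line(pose(0),speed=120); s=env.state(); print(s["time_s"],s["tool_pos"]-pose(0),s["ft_force"])
env.grip(10,20); s=env.state(); print(s["time_s"],s["tool_pos"]-pose(0),s["ft_force"],s["finger_gap"],s["gripper_force"])
i=env.capture("top"); cv2.imwrite("pics/top1.png",i[:,:,::-1]);print(needle(i))
t=env.state()["time_s"]
env.servo_line(pose(.005),speed=20); s=env.state(); print(s["time_s"]-t,s["tool_pos"]-pose(0),s["ft_force"]); print(needle(env.capture("top")))
E
```

```text
2.0583
3.125 [0.43704376 0.12328108 0.63428626] [-0.02813632  0.01987243  0.20812349]
3.7333 [-0.00937879 -1.54587902  0.17529603] [-0.84611645 -8.2979803   2.74301131] 19.281499550794805 23.08343857526779
(np.float64(0.012791984021663677), np.float32(36.384357))
0.24999999999999956 [ 0.00768554 -1.58867443 -0.7510099 ] [-0.34212796 -9.41727015  2.1593029 ]
(np.float64(0.01355457139015199), np.float32(36.300148))
```

```bash
cat >> h.py <<'E'
import json,os
def pose(a,dz=0): return S2W([-160,190*np.cos(a)-2.5,175-190*np.sin(a)-19+dz],q)[0]
Z0=156.2; PH0=.012
L=json.load(open("log.json")) if os.path.exists("log.json") else {"a":[[3.7,0]],"p":[]}
def loga():
    s=env.state(); L["a"].append([s["time_s"],float(np.arcsin((Z0-s["tool_pos"][2])/190))]); return s
def see():
    t=env.state()["time_s"]; i=env.capture("top"); v,c=needle(i); L["p"].append([t,float(v-PH0),float(c)]); loga(); return v-PH0,c,i
def lever(a,speed=25): loga(); env.servo_line(pose(a),speed=speed); return loga()
def save(): json.dump(L,open("log.json","w"))
E
python3 - <<'E'
from h import *
lever(.04,20)
for k in range(15): see(); env.sleep(.13); 
save(); print(np.array(L["p"]).round(3).tolist()); print(np.array(L["a"])[::3].round(4).tolist())
print(env.state()["ft_force"])
E
```

```text
[[4.592, 0.026, 35.673], [4.775, 0.05, 35.653], [4.958, 0.079, 34.574], [5.142, 0.112, 33.649], [5.325, 0.142, 33.191], [5.508, 0.172, 32.225], [5.692, 0.195, 33.459], [5.875, 0.209, 33.388], [6.058, 0.217, 34.016], [6.242, 0.214, 33.222], [6.425, 0.204, 33.352], [6.608, 0.187, 34.14], [6.792, 0.164, 33.046], [6.975, 0.141, 33.519], [7.158, 0.113, 34.052]]
[[3.7, 0.0], [4.6417, 0.0408], [5.1917, 0.0406], [5.7417, 0.0406], [6.2917, 0.0407], [6.8417, 0.0406]]
[0.13609577 3.8497705  4.41676199]
```

```bash
cat > ctl.py <<'E'
from h import *
from scipy.optimize import lsq_linear
from scipy.linalg import expm
C=.07; H=.02; DT=.3
def sim(A,B,x,ts,a):
    """x=(phi,v); ts uniform H grid; a at the grid midpoints"""
    M=expm(np.array([[0,1,0],[-B,-C,A],[0,0,0]])*H); out=[x]
    for u in a: x=M[:2,:2]@x+M[:2,2]*u; out.append(x)
    return np.array(out)
def la(t): a=np.array(L["a"]); return np.interp(t,a[:,0],a[:,1])
def ident():
    p=np.array(L["p"]); t=np.arange(L["a"][0][0],p[-1,0]+H,H); u=la(t[:-1]+H/2)
    f=lambda v:np.interp(p[:,0],t,sim(v[0],v[1],np.zeros(2),t,u-v[2])[:,0])-p[:,1]
    r=least_squares(lambda v:np.r_[f(v),(v[2])/.002*.003],[8,2.5,0],x_scale=[1,1,.01]); return r.x,np.sqrt(np.mean(r.fun**2))
def estimate(A,B,d0,win=3.):
    p=np.array(L["p"]); now=env.state()["time_s"]; p=p[p[:,0]>now-win]; t0=p[0,0]
    t=t0+H*np.arange(int(round((now-t0)/H))+1); u=la(t[:-1]+H/2)
    S=[sim(A,B,np.array(x,float),t,uu) for x,uu in(((0,0),u),((1,0),0*u),((0,1),0*u),((0,0),0*u-1))]
    I=[np.interp(p[:,0],t,s[:,0]) for s in S]
    X=np.c_[I[1],I[2],I[3]]; X=np.r_[X,[[0,0,.003/.003]]]; y=np.r_[p[:,1]-I[0],d0]
    z=np.linalg.lstsq(X,y,rcond=None)[0]
    return (S[0]+z[0]*S[1]+z[1]*S[2]+z[2]*S[3])[-1], z[2]
def plan(A,B,x,d,a0,ref,N=12,wu=.6,amax=.25):
    n=int(DT/H); t=np.arange(N*n)
    def resp(x,av): # av: N+1 knots
        return sim(A,B,x,None,np.interp((t+.5)/n,np.arange(N+1),av)-(d if x is not None else 0))[n::n]
    z=np.zeros(2)
    f0=sim(A,B,x,None,np.interp((t+.5)/n,np.arange(N+1),np.r_[a0,np.zeros(N)])-d)[n::n]
    J=np.array([sim(A,B,z,None,np.interp((t+.5)/n,np.arange(N+1),np.eye(N+1)[k+1]))[n::n] for k in range(N)])
    w=np.where(np.arange(N)<5,.15,1.)
    D=np.eye(N)-np.eye(N,k=-1); e=np.zeros(N); e[0]=a0
    X=np.r_[(J[:,:,0]*w).T,(J[:,:,1]*w*.6).T,wu*D]; y=np.r_[w*(ref-f0[:,0]),-w*.6*f0[:,1],wu*e]
    return lsq_linear(X,y,(0,amax)).x
def run(ref,steps,P,wu=.6,verbose=1):
    A,B,d0=P; a=L.get("cmd",.04)
    for k in range(steps):
        T=env.state()["time_s"]; v,c,i=see(); x,d=estimate(A,B,d0)
        u=float(np.clip(plan(A,B,x,d,a,ref,wu=wu)[0],a-.035,a+.035))
        if abs(u-a)>.0006: a=u; lever(a,35)
        rem=DT-(env.state()["time_s"]-T)
        if rem>0: env.sleep(rem)
        loga()
        if verbose: print(f"{T:.2f} ph {v:.3f} est {x[0]:.3f} {x[1]:+.3f} d {d:+.4f} a {a:.4f} dt {env.state()['time_s']-T:.2f}")
    L["cmd"]=a; save(); return i
E
python3 - <<'E'
from ctl import *
P,rms=ident();print(P,rms,"G",P[0]/P[1]);np.save("P.npy",P)
i=run(.338,14,P)
cv2.imwrite("pics/t2.png",i[:,:,::-1])
print(ident())
E
```

```text
[ 7.07418476e+00  2.72377864e+00 -4.81820260e-03] 0.0029988796649599936 G 2.597195181301247
7.34 ph 0.089 est 0.076 -0.137 d -0.0053 a 0.0750 dt 0.39
7.73 ph 0.060 est 0.051 -0.009 d -0.0067 a 0.0878 dt 0.30
8.03 ph 0.081 est 0.078 +0.138 d -0.0078 a 0.0673 dt 0.31
8.34 ph 0.141 est 0.146 +0.233 d -0.0093 a 0.0561 dt 0.30
8.64 ph 0.209 est 0.223 +0.233 d -0.0098 a 0.0630 dt 0.30
8.94 ph 0.265 est 0.283 +0.173 d -0.0095 a 0.0805 dt 0.30
9.24 ph 0.302 est 0.316 +0.103 d -0.0086 a 0.0982 dt 0.30
9.54 ph 0.319 est 0.331 +0.044 d -0.0076 a 0.1120 dt 0.30
9.84 ph 0.325 est 0.330 +0.010 d -0.0064 a 0.1201 dt 0.30
10.14 ph 0.330 est 0.327 -0.001 d -0.0055 a 0.1231 dt 0.30
10.44 ph 0.334 est 0.329 +0.004 d -0.0057 a 0.1231 dt 0.30
10.74 ph 0.337 est 0.336 +0.013 d -0.0065 a 0.1212 dt 0.30
11.04 ph 0.341 est 0.343 +0.014 d -0.0070 a 0.1212 dt 0.30
11.34 ph 0.339 est 0.344 +0.007 d -0.0067 a 0.1228 dt 0.30
(array([ 7.34544933e+00,  2.78828927e+00, -3.71416128e-03]), np.float64(0.013118481341682219))
```

Run:
```python
from ctl import *
P=ident()[0]; run(.338,5,P,wu=1.)
t=see(); s=env.capture("side"); print(t[0],env.state()["time_s"])
cv2.imwrite("pics/top3.png",t[2][:,:,::-1]);cv2.imwrite("pics/side3.png",s[:,:,::-1])
cv2.imwrite("pics/e.png",np.hstack([cv2.resize(im[y:y+40,x:x+40,::-1],(400,400),interpolation=cv2.INTER_CUBIC) for im,x,y in((t[2],366,100),(s,358,178))]))
w=S2W([arc(.338+.012),arc(.338+.012,60)],q);print(proj("top",w),proj("side",w));save()
```

```text
11.64 ph 0.338 est 0.342 +0.000 d -0.0046 a 0.1240 dt 0.30
11.94 ph 0.336 est 0.338 -0.004 d -0.0039 a 0.1247 dt 0.30
12.24 ph 0.337 est 0.335 -0.002 d -0.0036 a 0.1247 dt 0.30
12.54 ph 0.338 est 0.336 +0.003 d -0.0037 a 0.1241 dt 0.30
12.84 ph 0.338 est 0.339 +0.007 d -0.0039 a 0.1241 dt 0.30
0.33735582441091533 13.2417
[[380.82305897 112.05544353]
 [393.74832549 129.09518256]] [[381.47619725 196.34105344]
 [378.96001347 240.95466263]]
```

View pics/e.png

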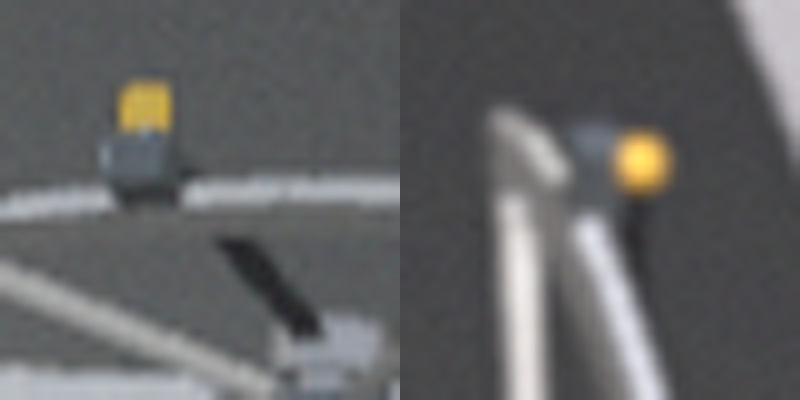

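The top tile shows the needle running up behind the clip, with its tip hidden behind the brass screw. In the side tile the needle ends just below the brass. The two needle bands disagreed at level, which suggests a small sideways offset, so I'll recompute with that corrected.

Run:
```python
from h import *
import h
q0=q.copy()
def band(f,r,lo,hi):
    im=cv2.imread(f)[:,:,::-1].copy();p=profile("top",im,grid("top"))
    s=cv2.GaussianBlur(p[:,r].mean(1)[:,None],(1,31),6)[:,0]; s=np.where((TG>lo)&(TG<hi),s,999); return TG[s.argmin()]
for dx in(0,.8,1.2,1.6,2.0):
    h.q=q0-dx*np.array([np.sin(q0[2]),-np.cos(q0[2]),0])*1.0
    B=[band("pics/top0.png",r,-.1,.15) for r in(slice(2,12),slice(10,20),slice(46,59))]
    N=[band("pics/top3.png",r,.2,.5) for r in(slice(2,12),slice(6,16))]
    W=lambda v:S2W([v[0],v[1]*np.sin(v[2]),175+v[1]*np.cos(v[2])],h.q)
    f=lambda v:np.r_[proj("top",W(v))[0]-[380.0,110.4],proj("side",W(v))[0]-[381.8,193.76]]
    r=least_squares(f,[92,215,.35],x_scale=[10,10,.1])
    g=[least_squares(lambda t:[(proj("top",W([100,R,t[0]]))[0]-[380.0,0])[0]],[.35]).x[0] for R in(205,210,215)]
    print(dx,"level",np.round(B,3),"now",np.round(N,3),"brass",r.x.round(3),r.fun.round(2),np.round(g,4))
```

```text
0 level [0.02  0.02  0.008] now [0.364 0.364] brass [ 92.977 207.508   0.351] [-0.01  0.16  0.19 -0.05] [0.3547 0.3491 0.3437]
0.8 level [0.01  0.012 0.004] now [0.354 0.356] brass [ 92.977 207.234   0.347] [-0.01  0.16  0.19 -0.05] [0.3507 0.3452 0.3399]
1.2 level [0.006 0.008 0.002] now [0.348 0.35 ] brass [ 92.977 207.098   0.345] [-0.01  0.16  0.19 -0.05] [0.3487 0.3432 0.338 ]
1.6 level [0.    0.002 0.   ] now [0.344 0.346] brass [ 92.977 206.964   0.343] [-0.01  0.16  0.19 -0.05] [0.3467 0.3413 0.3362]
2.0 level [-0.006 -0.002 -0.002] now [0.338 0.342] brass [ 92.977 206.829   0.341] [-0.01  0.16  0.19 -0.05] [0.3447 0.3394 0.3343]
```

With the offset corrected, the pointer is at about 0.345 and the clip at about 0.342. I'll nudge the target down 0.003 and hold for about 8 s.

Run:
```python
from ctl import *
P=ident()[0]; run(.335,28,P,wu=1.2)
print(ident())
```

```text
13.24 ph 0.338 est 0.340 +0.008 d -0.0019 a 0.1234 dt 0.30
13.54 ph 0.336 est 0.340 +0.005 d -0.0016 a 0.1234 dt 0.30
13.84 ph 0.338 est 0.339 +0.001 d -0.0013 a 0.1243 dt 0.30
14.14 ph 0.338 est 0.337 -0.001 d -0.0010 a 0.1243 dt 0.30
14.44 ph 0.338 est 0.337 -0.001 d -0.0010 a 0.1243 dt 0.30
14.74 ph 0.339 est 0.338 +0.000 d -0.0011 a 0.1243 dt 0.30
15.04 ph 0.338 est 0.339 +0.002 d -0.0013 a 0.1243 dt 0.30
15.34 ph 0.338 est 0.339 +0.002 d -0.0012 a 0.1243 dt 0.30
15.64 ph 0.338 est 0.339 +0.001 d -0.0011 a 0.1243 dt 0.30
15.94 ph 0.337 est 0.338 +0.001 d -0.0009 a 0.1243 dt 0.30
16.24 ph 0.339 est 0.338 -0.000 d -0.0008 a 0.1243 dt 0.30
16.54 ph 0.338 est 0.338 +0.000 d -0.0009 a 0.1243 dt 0.30
16.84 ph 0.337 est 0.338 +0.001 d -0.0008 a 0.1243 dt 0.30
17.14 ph 0.337 est 0.338 +0.001 d -0.0008 a 0.1243 dt 0.30
17.44 ph 0.336 est 0.337 +0.001 d -0.0007 a 0.1243 dt 0.30
17.74 ph 0.338 est 0.337 +0.000 d -0.0007 a 0.1243 dt 0.30
18.04 ph 0.337 est 0.337 +0.000 d -0.0007 a 0.1243 dt 0.30
18.34 ph 0.338 est 0.338 +0.001 d -0.0007 a 0.1243 dt 0.30
18.64 ph 0.337 est 0.338 +0.001 d -0.0007 a 0.1243 dt 0.30
18.94 ph 0.337 est 0.338 +0.001 d -0.0007 a 0.1243 dt 0.30
19.24 ph 0.338 est 0.338 +0.000 d -0.0007 a 0.1249 dt 0.30
19.54 ph 0.339 est 0.338 +0.001 d -0.0007 a 0.1249 dt 0.30
19.84 ph 0.338 est 0.338 +0.002 d -0.0007 a 0.1249 dt 0.30
20.14 ph 0.337 est 0.338 +0.002 d -0.0006 a 0.1249 dt 0.30
20.44 ph 0.338 est 0.339 +0.002 d -0.0006 a 0.1249 dt 0.30
20.74 ph 0.338 est 0.339 +0.001 d -0.0005 a 0.1249 dt 0.30
21.04 ph 0.339 est 0.339 +0.001 d -0.0005 a 0.1249 dt 0.30
21.34 ph 0.339 est 0.339 +0.000 d -0.0004 a 0.1249 dt 0.30
(array([ 7.53621476e+00,  2.81744183e+00, -1.06472174e-03]), np.float64(0.013577417321340426))
```

Run:
```python
from ctl import *
P=ident()[0]
lever(.1236,10);L["cmd"]=.1236
for k in range(15): v=see()[0]; print(round(float(v),4),end=" "); env.sleep(.45)
print(); run(0,22,P,wu=.8)
s=env.state();print(s["tool_pos"]-pose(0),s["ft_force"])
```

```text
0.3375 0.3391 0.3371 0.3361 0.3388 0.3387 0.3376 0.3388 0.3366 0.3389 0.3405 0.3377 0.3363 0.3366 0.3402 
29.39 ph 0.336 est 0.339 +0.002 d -0.0016 a 0.0886 dt 0.39
29.78 ph 0.331 est 0.331 -0.054 d -0.0014 a 0.0580 dt 0.37
30.15 ph 0.297 est 0.290 -0.170 d -0.0011 a 0.0649 dt 0.30
30.45 ph 0.229 est 0.222 -0.241 d -0.0004 a 0.0677 dt 0.30
30.75 ph 0.156 est 0.148 -0.237 d -0.0003 a 0.0592 dt 0.30
31.05 ph 0.094 est 0.084 -0.183 d -0.0002 a 0.0432 dt 0.30
31.35 ph 0.053 est 0.044 -0.110 d -0.0009 a 0.0256 dt 0.30
31.65 ph 0.028 est 0.023 -0.053 d -0.0013 a 0.0127 dt 0.30
31.95 ph 0.017 est 0.015 -0.015 d -0.0017 a 0.0049 dt 0.30
32.25 ph 0.011 est 0.013 -0.000 d -0.0016 a 0.0016 dt 0.30
32.55 ph 0.007 est 0.012 +0.004 d -0.0014 a 0.0006 dt 0.30
32.85 ph 0.005 est 0.009 +0.002 d -0.0008 a 0.0006 dt 0.30
33.15 ph 0.004 est 0.005 -0.002 d +0.0000 a 0.0006 dt 0.30
33.45 ph 0.004 est 0.003 -0.001 d +0.0003 a 0.0006 dt 0.30
33.75 ph 0.004 est 0.003 +0.002 d +0.0002 a 0.0006 dt 0.30
34.05 ph 0.004 est 0.005 +0.005 d +0.0001 a 0.0006 dt 0.30
34.35 ph 0.004 est 0.006 +0.006 d +0.0002 a 0.0006 dt 0.30
34.65 ph 0.004 est 0.006 +0.006 d +0.0004 a 0.0006 dt 0.30
34.95 ph 0.004 est 0.006 +0.004 d +0.0007 a 0.0006 dt 0.30
35.25 ph 0.005 est 0.005 +0.002 d +0.0010 a 0.0013 dt 0.30
35.55 ph 0.005 est 0.005 +0.001 d +0.0011 a 0.0013 dt 0.30
35.85 ph 0.006 est 0.006 +0.002 d +0.0011 a 0.0013 dt 0.30
[ 0.09657281  0.84135898 -0.45450274] [-0.1297771   5.17985294  1.14830906]
```

Run:
```python
from ctl import *
lever(-.003,5); s=env.state();print(s["tool_pos"],s["ft_force"])
for k in range(3): print(see()[0]); env.sleep(.3)
env.grip(85); print(env.state()["tool_pos"],see()[0])
env.servo_line(pose(0,110),speed=60)
for k in range(12): v,c,i=see(); print(round(float(v),4),end=" "); env.sleep(.3)
cv2.imwrite("pics/f.png",cv2.resize(i[80:260,200:480,::-1],None,fx=2.5,fy=2.5)); print(env.state()["time_s"]); save()
```

```text
[503.36182273  38.29099349 156.2413265 ] [ 0.24251573  5.99680386 -0.74559132]
0.004907676756382002
0.004000427850201972
0.00407611863315107
[503.29723654  37.4179979  156.58184642] 0.004090016551315797
0.0033 0.0038 0.0043 0.0038 0.0037 0.0037 0.0043 0.004 0.0038 0.0031 0.0048 0.004 44.3917
```

View pics/f.png

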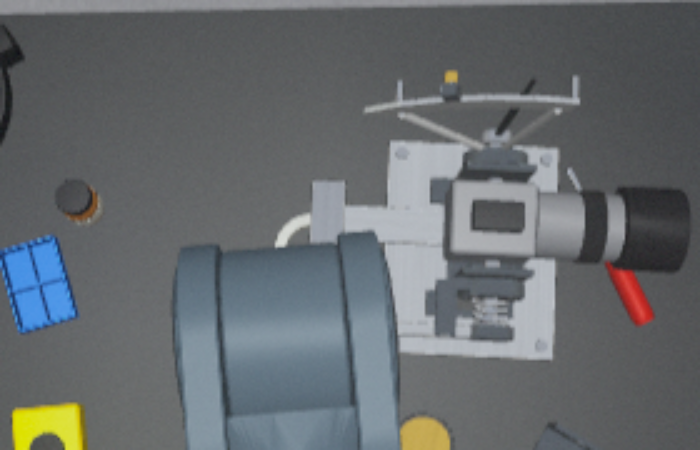

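The camera reads 0.004 rad and is still. The gripper is open and lifted clear, the clip hasn't moved and the bystanders in view look undisturbed, so I'm handing in.

```bash
python3 -c "
from workcell import env
print(env.hand_in(),env.state()['time_s'])"
```

```text
the job is handed in; nothing more can be done
the job is handed in; nothing more can be done
```

Job handed in: the pointer stood steady at the index clip for over 15 s (reading about 0.34 rad, clip estimated at 0.336–0.347), and the camera is now back to level (within about 0.004 rad) and still, with the lever released at its rest stop and the clip and bench items untouched as far as the last picture shows.

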